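# Unpile the cuvette case and set each item in its own holder

## Robot

A 6-joint arm with a two-finger parallel gripper is mounted at the origin on a cart in front of the work surface, level with it; the furniture and walls round the work are solid. World frame = base frame: x ahead of the robot, y to its left, z up, the work surface at z = 0. Lengths are in m, angles in rad, forces in N, time in s.
With the tool pointing down it reaches from about 0.35 to 0.775 m from the base axis. Payload 5.5 kg.
Tool frame: the origin (TCP) lies between the finger pads; the fingertips stand 17 mm ahead of it and the grasp point (between the pads) lies 2 mm behind it (env.finger_overhang is the distance from the TCP to the fingertips, in m); z points along the fingers, y is the line along which they close (so a half turn about z gives the same grasp; the last joint's range is limited). The gripper opens to 85 mm and grips with 20 to 120 N. Pads are 22 mm wide; open, the fingers measure 114 mm over their backs; the gripper's body (76 mm by 85 mm) begins 54 mm behind the grasp point. The pads swing forward as they close: fully open they stand 13 mm farther back than shut.
Start: joints at [-1.261, 0.313, 0.046, 1.304, 0, 1.431], TCP at [0.25, -0.518, 0.248] pointing down, gripper open.
Joint ranges: [-2.76, 2.76], [-0.86, 1.69], [-1.03, 1.26], [-2.2, 2.34], [-1.47, 1.5], [-3.14, 3.14]. Speed limits (rad/s): [2.57, 2.57, 3.14, 3.14, 3.14, 3.14].

## Interface

Orientations are given as a unit quaternion [w, x, y, z].
In Python, from workcell import env gives the robot as it stands. The module is installed in compiled form; this text tells all that it offers.
- The arm moves only by the shell command python3 -m pendant 'ROWS' [FORCE]. ROWS is JSON, a list of rows, each a list of 5 numbers: the gripper's target within -1 to 1 (fully open at 1, half-way at 0, shut at -1), then the shift along the tool's x, y, z in m, then the turn about the tool's z in rad. A call has 1 to 8 rows; each row shifts and turns the commanded pose from where the row before left it, along the tool's axes as they then stand; what a row does not reach is not made up. A row lasts 1/8 s, in which the tool goes at most 62.5 mm and 10.7 degrees, less where a joint would pass 70% of its speed; a pose out of reach is approached as far as the arm can. A call with a gripper value outside its range is refused whole. The fingers move at their own pace and stop on an object; FORCE is the grip in N (left out, the last holds). Time passes only in rows, so rows that do not move let the fingers close. It gives the time, the measured TCP pose, the force, the opening and the grip force at its end, in the units of the state.
- env.get_state(): the state, without advancing time (a new reading comes with each control period).
- env.read_camera(name): name is "side" or "top"; returns the picture (420x560x3 uint8, red, green, blue); there is no depth.
- env.calibration(name): a dict with "K" (3x3 intrinsics, pixels), "T" (4x4, takes a point from camera to world coordinates). Camera axes: x right, y down, z forward; pixel columns grow to the right and rows downward; lengths in m; the calibration is good to about 2 mm. A picture is of the moment at which its call begins. calibration takes no time and is no camera call.
- env.hand_in(): hands the job in; it is judged then, once.
Trained networks look in the newest picture that a camera, given by its name, has taken for a name from the list of things; names that differ only in an ending like _2 or _b are one class to them, and where a whole thing is asked for, a point or a joint stands for the part that bears it (a point fixed in the world has none). Each returns a list of dicts, best first, with "score" (0 to 1); they miss things now and then, are a little off and sometimes report something else, mostly with a low value. They report only what shows in the picture. A call takes as long as a camera call.
- env.recognise(camera, label): "centre" ([column, row] in pixels, amid what is visible of it).
The state is a dict: "clock": time; "joint_pos": joint angles; "qvel": joint speeds; "tau": joint torques, N m; "tcp_pos": TCP position; "orientation": TCP orientation; "wrist_force": force on the tool from outside, world axes, zero at the start; "ft_torque": the same for the moment, N m; "finger_gap": finger opening in m; "grip_force": force on a finger pad.
Only numpy, scipy, OpenCV 4.12 (cv2) and the standard library are available. Lean on these libraries where they do the work, as an engineer would, in place of code of your own. Each camera call takes 0.05 s, during which the arm holds its last target. There are 200 camera calls.

## Task

Someone has piled small labware on the flat cuvette case. Take the pile apart and set every piece in the grey holder made for it: the sample tube upright in the tall stand, the stopper upright on its narrow end in the small shallow cup, the round glass dish flat in the wide shallow ring, and the case flat in the rectangular dock between its corner angles. Keep the glass dish level and set it down rather than letting it fall.

Things in the scene. Friction and masses are not known exactly. Their poses are not given: they have to be found in the camera images.
- cuvette_case: Flat closed rectangular case, dark body and light grey lid (the lid does not open), 72 x 104 x 24 mm; loose, at the bottom of the pile; about 0.16 kg. Origin at the centre of its underside; z up, y along its 104 mm length, x across its width. Grasp across the width at mid length (68 mm between the gripped sides).
- petri_dish: Round clear glass dish with lid on, 64 mm across, 16 mm high, 60 g (the fingers close to about 58 mm on its body, from its underside to 12 mm up); loose, lies on the case near one end (its -y end). Origin at the centre of its underside, z up.
- stopper: Red tapered rubber stopper, 25 mm across at the top, narrower at the foot, 24 mm high, 12 g; loose, stands on the dish, its foot about 12 mm above the underside of the dish. Origin at the centre of its underside, z up.
- sample_tube: Blue capped sample tube, 25 mm across, 68 mm high, 30 g; loose, stands upright on the case at the end that the dish leaves free (its +y end), only a few mm from the dish: close the fingers across the case's width. Origin at the centre of its underside, z up.
- case_dock: Grey plastic rectangular plate 108 x 136 mm, 4 mm thick, fixed, a dark field in the middle, with four corner angles rising 9 mm above the plate (80 x 116 mm between them); the middles of the long sides are open for the fingers. Origin at the centre of its underside (floor at 4 mm); y along its length. The case lies in it with its length along y, either way round.
- dish_holder: Grey plastic round foot 92 mm across with a low ring: 84 mm outside, 76 mm inside, floor 4 mm above the bench, rim 7 mm above the bench (3 mm above the floor); fixed. Origin at the centre of its underside, z up.
- stopper_holder: Grey plastic small shallow cup on a foot 58 mm across: 46 mm outside, 40 mm inside, floor 4 mm and rim 9 mm above the bench; fixed. Origin at the centre of its underside, z up.
- tube_stand: Grey plastic tall cup on a foot 68 mm across: 46 mm outside, 36 mm inside, floor 4 mm and rim 24 mm above the bench; fixed. Origin at the centre of its underside, z up.

How it is judged:
At the end, for the whole second after the job is handed in: Tube in the tall stand (centre within 10 mm), stopper in the small cup, dish in the ring, case in the dock (within 12 mm, case along the dock within 0.2 rad); each upright within 0.12 rad, underside above 0 and below 9 mm over the holder's underside (floor at 4 mm), at rest (horizontal distance between sample_tube and tube_stand below 0.01 m and z of sample_tube in the frame of tube_stand between 0 and 0.009 m and angle between each of sample_tube, stopper, petri_dish, cuvette_case's own z axis and vertical below 0.12 rad and linear speed of each of sample_tube, stopper, petri_dish, cuvette_case below 0.02 m/s and angular speed of each of sample_tube, stopper, petri_dish, cuvette_case below 0.3 rad/s and horizontal distance between stopper and stopper_holder below 0.012 m and z of stopper in the frame of stopper_holder between 0 and 0.009 m and horizontal distance between petri_dish and dish_holder below 0.012 m and z of petri_dish in the frame of dish_holder between 0 and 0.009 m and horizontal distance between cuvette_case and case_dock below 0.012 m and z of cuvette_case in the frame of case_dock between 0 and 0.009 m and angle between the y axis of cuvette_case and the y axis of case_dock, either way round below 0.2 rad); the robot touches nothing.
It fails at once if the glass dish is tipped more than 0.6 rad (angle between petri_dish's own z axis and vertical above 0.6 rad).
It fails at once if the glass dish is let fall (moves faster than 0.6 m/s with no finger on it) (linear speed of petri_dish above 0.6 m/s and not (contact force between petri_dish and the fingers above 0.05 N)).
It also fails if it takes over 134 s, if anything falls off the work surface, if the arm or the gripper's body presses on something with over 40 N, if the wrist force passes 120 N, or if a joint passes its speed limit or range.

## Working session

There is one attempt and no reset: what is moved stays moved. The work goes in short steps, Python scripts to look and compute and a shell command to move; the robot and the scene stay as the last step left them, time stands still between calls to the robot, and variables do not carry over. Pictures are saved under pics/ and viewed, at most 14 in all, crops included, and the job is handed in when it is done.

```bash
mkdir -p pics
cat > h.py <<'E'
import numpy as np, cv2
from workcell import env
def cal(c):
    d=env.calibration(c); return np.array(d["K"]),np.array(d["T"])
def px2w(c,uv,z):
    K,T=cal(c); r=T[:3,:3]@np.linalg.inv(K)@np.array([uv[0],uv[1],1.0]); o=T[:3,3]
    return o+r*(z-o[2])/r[2]
def w2px(c,p):
    K,T=cal(c); q=K@(T[:3,:3].T@(np.array(p)-T[:3,3])); return q[:2]/q[2]
def snap(c,n,crop=None,s=1):
    im=env.read_camera(c)[:,:,::-1]
    if crop: a,b,e,f=crop; im=im[b:f,a:e]
    im=cv2.resize(im,None,fx=s,fy=s,interpolation=cv2.INTER_CUBIC)
    cv2.imwrite(f"pics/{n}.png",im)
E
python3 - <<'E'
from h import *
snap("top","t0",s=1.4);snap("side","s0",s=1.4)
print(env.get_state())
for c in("top","side"):
    print(c,cal(c)[1][:3].round(3).tolist(),cal(c)[0].round(1).tolist())
    for l,z in dict(cuvette_case=.024,petri_dish=.04,stopper=.06,sample_tube=.092,case_dock=.004,dish_holder=.005,stopper_holder=.006,tube_stand=.02).items():
        for d in env.recognise(c,l)[:2]:
            print(l,np.round(d["centre"],1),round(d["score"],2),px2w(c,d["centre"],z).round(3))
E
```

```text
{'clock': 0.1, 'joint_pos': array([-1.26061731e+00,  3.13892871e-01,  4.50927198e-02,  1.30355768e+00,
        1.66615127e-05,  1.43116881e+00]), 'qvel': array([-0.00096403, -0.00209526,  0.00151348,  0.00152066,  0.00086431,
       -0.00202648]), 'tau': array([ 1.58951771e-03, -4.81725419e+01,  2.99243367e+01,  1.27291074e-02,
       -1.90056094e-04, -8.93025387e-08]), 'tcp_pos': array([ 0.24986016, -0.51742067,  0.2475165 ]), 'orientation': array([-7.78626197e-04,  9.74815389e-01,  2.23011990e-01, -5.81982136e-05]), 'wrist_force': array([-0.43109309, -0.35252606,  0.59932776]), 'ft_torque': array([ 0.0162443 , -0.02143932, -0.02834118]), 'grip_force': 0.0, 'finger_gap': 0.0855986056497324}
top [[0.008, -0.983, 0.182, 0.308], [-1.0, -0.008, 0.003, -0.006], [-0.001, -0.182, -0.983, 1.227]] [[534.6, 0.0, 284.9], [0.0, 534.6, 209.4], [0.0, 0.0, 1.0]]
cuvette_case [227.7 185.6] 0.89 [0.585 0.129 0.024]
sample_tube [220.6 190.3] 0.58 [0.559 0.137 0.092]
sample_tube [338.3 187.4] 0.56 [ 0.568 -0.119  0.092]
case_dock [274.5 248.2] 0.84 [0.444 0.02  0.004]
dish_holder [401.  250.1] 0.96 [ 0.441 -0.27   0.005]
dish_holder [275.4 252.6] 0.61 [0.433 0.018 0.005]
stopper_holder [159.8 240.7] 0.78 [0.458 0.284 0.006]
tube_stand [342.3 186.9] 0.82 [ 0.585 -0.136  0.02 ]
side [[0.978, 0.162, -0.129, 0.658], [0.206, -0.809, 0.551, -0.613], [-0.015, -0.566, -0.825, 0.953]] [[468.0, 0.0, 281.2], [0.0, 468.0, 212.9], [0.0, 0.0, 1.0]]
cuvette_case [320.5 177.1] 0.58 [0.588 0.135 0.024]
petri_dish [334. 167.] 0.81 [0.618 0.161 0.04 ]
petri_dish [252.2 210. ] 0.69 [ 0.446 -0.009  0.04 ]
sample_tube [312.5 169.6] 0.77 [0.571 0.099 0.092]
case_dock [254.9 210.9] 0.85 [0.445 0.014 0.004]
dish_holder [222.3 318.3] 0.56 [ 0.443 -0.271  0.005]
stopper_holder [280.1 138.3] 0.57 [0.456 0.263 0.006]
```

View pics/t0.png

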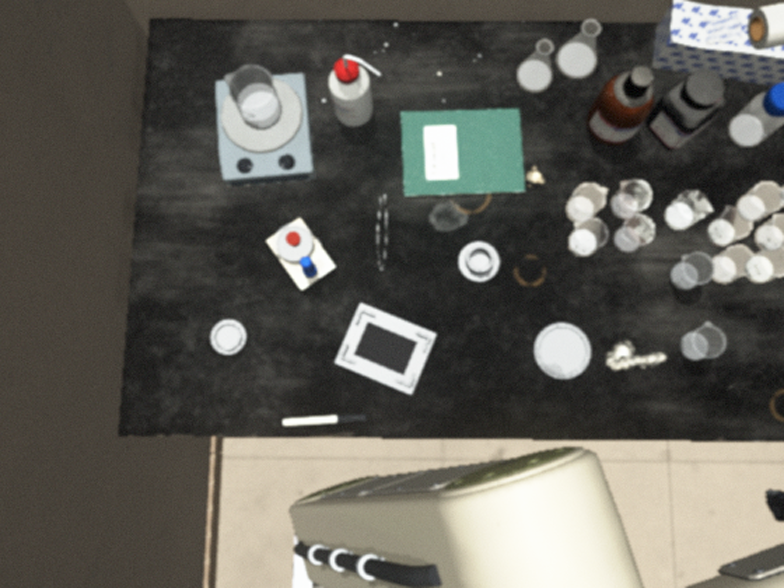

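View pics/s0.png

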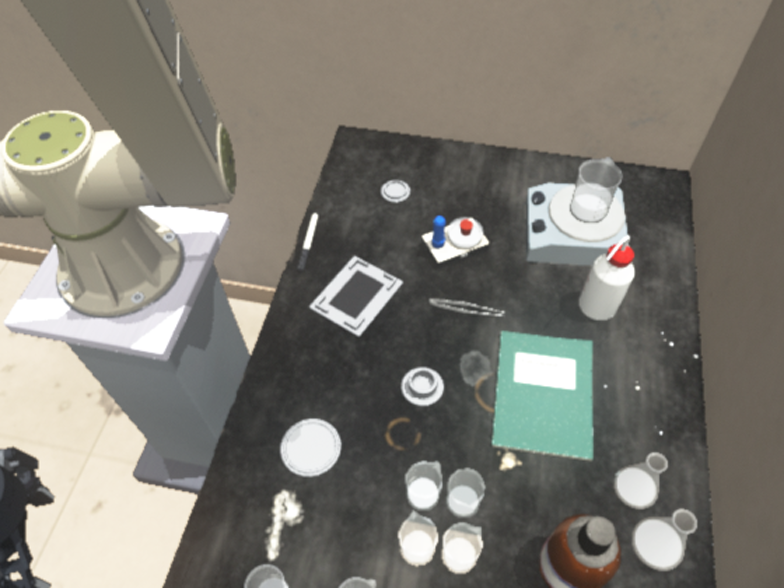

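The top view shows the pile at (300,254) in the 1.4x picture: stopper (293,239), tube (308,266). The dock is at (386,348), stopper cup (228,337), ring (562,350) and tall stand (479,261). Next I'll zoom in.

Run:
```python
from h import *
a=env.read_camera("top")[:,:,::-1];b=env.read_camera("side")[:,:,::-1]
ca=cv2.resize(a[145:285,180:320],(560,560),interpolation=cv2.INTER_CUBIC)
cb=cv2.resize(b[145:215,285:365],(240*2,420),interpolation=cv2.INTER_CUBIC)
cv2.imwrite("pics/z1.png",ca);cv2.imwrite("pics/z2.png",cb)
for n,im,r in(("top",a,(180,145,260,215)),("side",b,(285,145,365,215))):
    x0,y0,x1,y1=r;p=im[y0:y1,x0:x1].astype(int);B,G,R=p[...,0],p[...,1],p[...,2]
    for l,m,z in(("red",(R-B>60),.064),("blue",(B-R>50),.092 if n=="top" else .058)):
        ys,xs=np.nonzero(m);u=(xs.mean()+x0,ys.mean()+y0)
        print(n,l,len(xs),np.round(u,1),xs.min()+x0,xs.max()+x0,ys.min()+y0,ys.max()+y0,px2w(n,u,z).round(4))
# bright shapes in top
g=a.min(axis=2)
for nm,(x0,y0,x1,y1),t in(("case",(180,145,260,215),110),("dock",(230,210,320,290),110),("cup",(145,225,180,258),110),("ring",(375,225,430,275),110),("stand",(322,168,362,205),110)):
    m=(g[y0:y1,x0:x1]>t).astype(np.uint8)
    cs,_=cv2.findContours(m,cv2.RETR_EXTERNAL,cv2.CHAIN_APPROX_NONE)
    c=max(cs,key=cv2.contourArea)+np.array([x0,y0]);z=.024 if nm=="case" else .004
    w=np.array([px2w("top",q[0],z)[:2]*1000 for q in c],np.float32)
    print(nm,cv2.contourArea(c),"rect",cv2.minAreaRect(w),"box",cv2.boxPoints(cv2.minAreaRect(w)).round().tolist(),"circ",cv2.minEnclosingCircle(w))
```

```text
top red 77 [209.  169.8] 204 213 165 174 [0.6121 0.1677 0.064 ]
top blue 91 [219.1 189. ] 214 225 183 196 [0.5619 0.14   0.092 ]
side red 62 [332.8 160.3] 329 337 156 164 [0.6127 0.1612 0.064 ]
side blue 171 [313.3 164.7] 309 318 154 176 [0.5669 0.1426 0.058 ]
case 1346.5 rect ((597.9017333984375, 160.3634796142578), (109.58993530273438, 73.30061340332031), 36.231441497802734) box [[532.0, 158.0], [575.0, 98.0], [664.0, 163.0], [620.0, 222.0]] circ ((596.5809326171875, 160.0721893310547), 61.94448471069336)
dock 2829.5 rect ((443.3817138671875, 19.08728790283203), (139.56231689453125, 111.36174774169922), 67.7808609008789) box [[365.0, -24.0], [469.0, -67.0], [521.0, 63.0], [418.0, 105.0]] circ ((443.469970703125, 18.507705688476562), 86.19231414794922)
cup 503.0 rect ((459.37744140625, 278.056884765625), (58.477359771728516, 57.596073150634766), 2.6164028644561768) box [[429.0, 305.0], [431.0, 248.0], [490.0, 251.0], [487.0, 308.0]] circ ((459.73974609375, 277.90966796875), 30.23512077331543)
ring 1257.5 rect ((442.05340576171875, -270.29730224609375), (91.82926940917969, 92.379638671875), 88.59918975830078) box [[395.0, -315.0], [487.0, -317.0], [489.0, -226.0], [397.0, -223.0]] circ ((441.7559814453125, -270.8542785644531), 47.17548370361328)
stand 655.5 rect ((590.173095703125, -135.45257568359375), (68.06404113769531, 69.81592559814453), 89.65171813964844) box [[555.0, -169.0], [625.0, -170.0], [625.0, -102.0], [555.0, -101.0]] circ ((590.3378295898438, -135.59149169921875), 35.40184783935547)
```

View pics/z1.png

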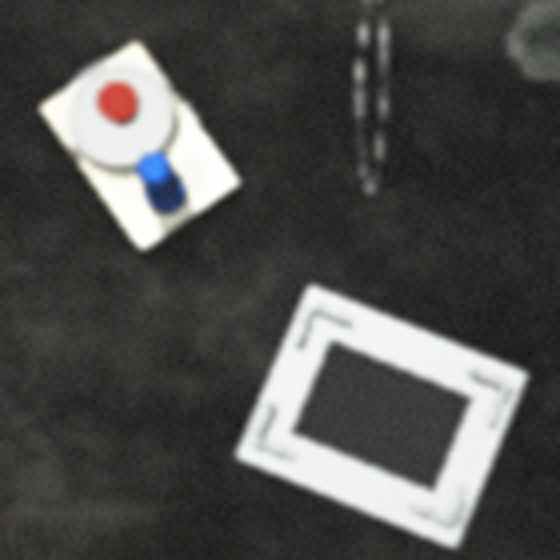

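View pics/z2.png

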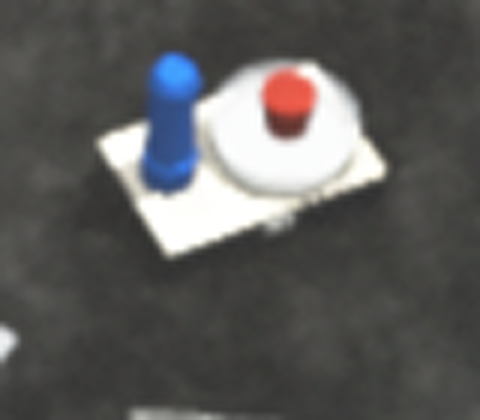

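```bash
cat >> h.py <<'E'
from scipy.spatial.transform import Rotation as Ro
def go(x,y,z,psi=None):
    s=env.get_state(); q=s["orientation"]; R=Ro.from_quat([q[1],q[2],q[3],q[0]]).as_matrix()
    p0=np.arctan2(R[1,0],R[0,0]); d=R.T@(np.array([x,y,z])-s["tcp_pos"])
    print("t %.1f tcp %s psi %.3f gap %.3f tilt %.3f shift %s turn %s"%(s["clock"],s["tcp_pos"].round(4),p0,s["finger_gap"],np.arccos(-R[2,2]),d.round(4),None if psi is None else round(-(psi-p0),3)))
E
python3 - <<'E'
from h import *
print(env.finger_overhang)
f=lambda c,u,z:print(c,u,z,px2w(c,u,z).round(4))
A=lambda x,y:(180+(x+.5)/4-.5,145+(y+.5)/4-.5)
S=lambda x,y:(285+(x+.5)/6-.5,145+(y+.5)/6-.5)
for q in((241,182),(145,250),(40,106),(137,40)):f("top",A(*q),.024)
for q in((97,145),(170,257),(388,170)):f("side",S(*q),.024)
print("tube");f("top",A(154,165),.092);f("top",A(168,203),.026);f("side",S(177,70),.092);f("side",S(166,182),.026)
print("dish");f("top",A(124,118),.038);f("side",S(286,127),.038)
print("stop");f("top",A(118,98),.060);f("side",S(290,86),.060)
c=px2w("top",(209,169),.06);go(.5655,.137,.17,.632)
E
```

```text
0.017
top (239.875, 190.125) 0.024 [0.5749 0.1009 0.024 ]
top (215.875, 207.125) 0.024 [0.5346 0.1549 0.024 ]
top (189.625, 171.125) 0.024 [0.6191 0.2185 0.024 ]
top (213.875, 154.625) 0.024 [0.6592 0.1636 0.024 ]
side (300.75, 168.75) 0.024 [0.5341 0.1518 0.024 ]
side (312.9166666666667, 187.41666666666666) 0.024 [0.575  0.0983 0.024 ]
side (349.25, 172.91666666666666) 0.024 [0.6579 0.1623 0.024 ]
tube
top (218.125, 185.875) 0.092 [0.5689 0.1424 0.092 ]
top (221.625, 195.375) 0.026 [0.5618 0.1423 0.026 ]
side (314.0833333333333, 156.25) 0.092 [0.5678 0.1408 0.092 ]
side (312.25, 174.91666666666666) 0.026 [0.5668 0.1359 0.026 ]
dish
top (210.625, 174.125) 0.038 [0.6088 0.1675 0.038 ]
side (332.25, 165.75) 0.038 [0.6127 0.1655 0.038 ]
stop
top (209.125, 169.125) 0.06 [0.6148 0.1681 0.06  ]
side (332.9166666666667, 158.91666666666666) 0.06 [0.6122 0.1692 0.06  ]
t 1.0 tcp [ 0.25   -0.5179  0.2483] psi 0.450 gap 0.085 tilt 0.000 shift [ 0.5689 -0.4526  0.0783] turn -0.182
```

```bash
R='[1,0.036,-0.0285,0,0]'; python3 -m pendant '[[1,0.0358,-0.0285,0,0],[1,0.0358,-0.0285,0,0],[1,0.0358,-0.0285,0,0],[1,0.0358,-0.0285,0,0],[1,0.0358,-0.0285,0,0],[1,0.0358,-0.0285,0,0],[1,0.0358,-0.0285,0,0],[1,0.0358,-0.0285,0,0]]' 30; python3 -m pendant '[[1,0.0358,-0.0285,0,0],[1,0.0358,-0.0285,0,0],[1,0.0358,-0.0285,0,0],[1,0.0358,-0.0285,0,0],[1,0.0358,-0.0285,0,0],[1,0.0358,-0.0285,0,0],[1,0.0358,-0.0285,0,0],[0.4,0.0358,-0.0285,0,0]]'; python3 -m pendant '[[0.4,0,0,0.03,-0.09],[0.4,0,0,0.03,-0.1],[0.4,0,0,0,0],[0.4,0,0,0,0]]'; python3 -c "
from h import *
go(.567,.141,.066,.64)"
```

```text
clock: 2.0
tcp_pos: [0.4093, -0.1867, 0.2486]
orientation: [0.0, 0.975, 0.223, 0.0]
wrist_force: [0.3, 0.2, 0.6]
finger_gap: 0.0851
grip_force: 0.0
clock: 3.0
tcp_pos: [0.5681, 0.1433, 0.2484]
orientation: [0.0, 0.975, 0.223, 0.0]
wrist_force: [0.4, 0.0, 0.2]
finger_gap: 0.0697
grip_force: 0.0
clock: 3.5
tcp_pos: [0.568, 0.1418, 0.1894]
orientation: [0.0, 0.95, 0.314, 0.001]
wrist_force: [0.8, 0.3, 0.5]
finger_gap: 0.0597
grip_force: 0.0
t 3.5 tcp [0.568  0.1418 0.1894] psi 0.638 gap 0.060 tilt 0.001 shift [-1.400e-03 -1.000e-04  1.234e-01] turn -0.002
```

```bash
python3 -m pendant '[[0.4,-0.001,0,0.035,0],[0.4,0,0,0.035,0],[0.4,0,0,0.03,0],[0.4,0,0,0.022,0],[0.4,0,0,0,0],[-0.2,0,0,0,0],[-0.6,0,0,0,0],[-0.8,0,0,0,0]]' 30; python3 -m pendant '[[-0.8,0,0,0,0],[-0.8,0,0,0,0],[-0.8,0,0,0,0]]'; python3 -c "
from h import *
go(.567,.141,.066,.64);snap('side','g1',(265,125,385,215),4)"
```

```text
clock: 4.5
tcp_pos: [0.5682, 0.1413, 0.0681]
orientation: [0.0, 0.949, 0.314, 0.002]
wrist_force: [0.4, 0.4, 6.9]
finger_gap: 0.0218
grip_force: 29.3
clock: 4.88
tcp_pos: [0.5682, 0.1414, 0.0681]
orientation: [0.0, 0.949, 0.314, 0.002]
wrist_force: [0.0, 0.2, 6.8]
finger_gap: 0.0219
grip_force: 29.3
t 4.9 tcp [0.5682 0.1414 0.0681] psi 0.640 gap 0.022 tilt 0.004 shift [-0.0012 -0.0004  0.0021] turn -0.0
```

View pics/g1.png

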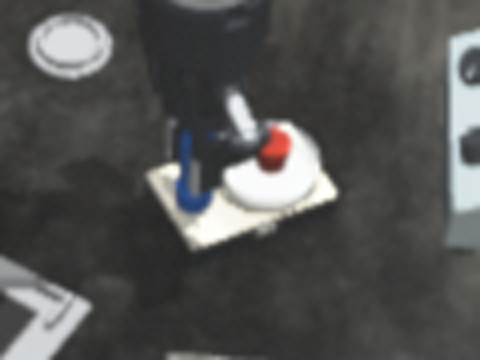

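```bash
python3 -m pendant '[[-0.8,0,0,-0.01,0],[-0.8,0,0,-0.03,0],[-0.8,0,0,-0.04,0],[-0.8,0,0,-0.04,0]]'
python3 - <<'E'
from h import *
b=env.read_camera("side")[:,:,::-1];g=b.min(axis=2)
for nm,(u,v),r in(("stand",(302,275),22),("ring",(222,319),30),("cup",(282,136),14),("dock",(254,210),40)):
    x0,y0=u-r,v-r;m=(g[y0:v+r,x0:u+r]>110).astype(np.uint8)
    cs,_=cv2.findContours(m,cv2.RETR_EXTERNAL,cv2.CHAIN_APPROX_NONE)
    c=max(cs,key=cv2.contourArea)+np.array([x0,y0])
    w=np.array([px2w("side",q[0],.004)[:2]*1000 for q in c],np.float32)
    print(nm,cv2.minAreaRect(w),cv2.minEnclosingCircle(w))
go(.590,-.1355,.15)
E
```

```text
clock: 5.42
tcp_pos: [0.5664, 0.1412, 0.1878]
orientation: [-0.0, 0.949, 0.314, -0.0]
wrist_force: [1.9, 0.1, -0.5]
finger_gap: 0.0213
grip_force: 29.2
stand ((588.9459228515625, -137.25927734375), (67.4053955078125, 67.98989868164062), 9.492630004882812) ((589.8455810546875, -137.24354553222656), 34.938392639160156)
ring ((441.5317077636719, -272.8291931152344), (92.82549285888672, 91.72095489501953), 11.597761154174805) ((441.6007385253906, -272.47003173828125), 46.98487091064453)
cup ((459.177490234375, 272.4177551269531), (55.640995025634766, 56.74091720581055), 11.100468635559082) ((458.6432800292969, 273.7235107421875), 30.400821685791016)
dock ((442.936767578125, 16.815635681152344), (137.572509765625, 109.86398315429688), 67.83708953857422) ((442.90899658203125, 16.34500503540039), 84.63871765136719)
t 5.5 tcp [0.569  0.1416 0.1939] psi 0.640 gap 0.022 tilt 0.008 shift [-0.1489  0.2346  0.0438] turn None
```

```bash
python3 -m pendant '[[-0.8,-0.0187,0.0294,0,0],[-0.8,-0.0187,0.0294,0,0],[-0.8,-0.0187,0.0294,0,0],[-0.8,-0.0187,0.0294,0,0],[-0.8,-0.0187,0.0294,0,0],[-0.8,-0.0187,0.0294,0,0],[-0.8,-0.0187,0.0294,0,0],[-0.8,-0.0187,0.0294,0,0]]';python3 -m pendant '[[-0.8,0,0,0.03,0],[-0.8,0,0,0.03,0],[-0.8,0,0,0.03,0],[-0.8,0,0,0,0],[-0.8,0,0,0,0]]'; python3 -c "
from h import *
go(.5895,-.1365,.050,.64);snap('side','g2',(242,215,362,305),4);snap('top','g2t',(282,135,402,225),4)
a=cv2.imread('pics/g2.png');b=cv2.imread('pics/g2t.png');cv2.imwrite('pics/g2b.png',cv2.resize(np.hstack([a,b]),(800,300)))"
```

```text
clock: 6.48
tcp_pos: [0.5871, -0.1378, 0.1867]
orientation: [0.0, 0.949, 0.314, 0.0]
wrist_force: [0.1, 0.6, -0.3]
finger_gap: 0.0218
grip_force: 29.2
clock: 7.1
tcp_pos: [0.5877, -0.1369, 0.0975]
orientation: [0.0, 0.949, 0.315, 0.0]
wrist_force: [-0.1, -0.3, -0.6]
finger_gap: 0.0214
grip_force: 29.2
t 7.1 tcp [ 0.5877 -0.1369  0.0975] psi 0.640 gap 0.021 tilt 0.001 shift [0.0016 0.0007 0.0475] turn -0.0
```

View pics/g2b.png

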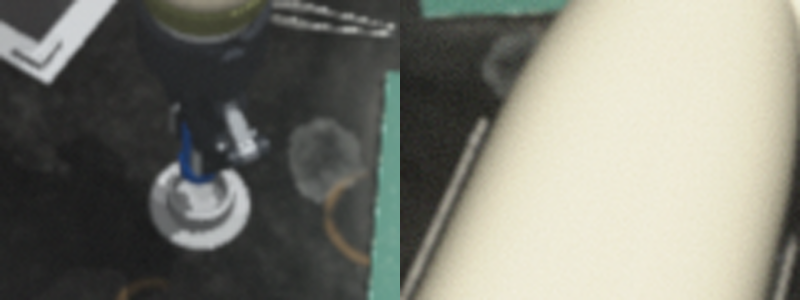

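The tube hangs just over the stand: its bottom is at about (195,180) and the cup is at (200,195) in the left half. The offset fits the height difference, so I'll lower it.

```bash
python3 -m pendant '[[-0.8,0.0015,0,0.012,0],[-0.8,0,0,0.012,0],[-0.8,0,0,0.012,0],[-0.8,0,0,0.008,0],[-0.8,0,0,0.004,0],[-0.8,0,0,0,0]]'; python3 -m pendant '[[-0.8,0,0,0.002,0],[-0.8,0,0,0,0]]'
```

```text
clock: 7.95
tcp_pos: [0.5881, -0.1356, 0.0486]
orientation: [-0.0, 0.949, 0.315, -0.0]
wrist_force: [-2.0, 2.1, 3.8]
finger_gap: 0.0217
grip_force: 29.5
clock: 8.2
tcp_pos: [0.5884, -0.1356, 0.0485]
orientation: [0.0, 0.949, 0.315, 0.0]
wrist_force: [-5.7, 3.4, 15.5]
finger_gap: 0.0215
grip_force: 31.3
```

```bash
python3 -m pendant '[[-0.3,0,0,0,0],[0.2,0,0,0,0],[0.3,0,0,0,0],[0.3,0,0,-0.02,0],[0.3,0,0,-0.04,0],[0.3,0,0,-0.05,0],[0.3,0,0,-0.03,0]]'
python3 - <<'E'
from h import *
a=env.read_camera("top")[:,:,::-1];b=env.read_camera("side")[:,:,::-1]
cv2.imwrite("pics/p3.png",np.hstack([cv2.resize(a[145:215,180:260],(400,350)),cv2.resize(b[145:215,285:365],(400,350))]))
for n,im,(x0,y0,x1,y1) in(("top",a,(180,145,260,215)),("side",b,(285,145,365,215))):
    p=im[y0:y1,x0:x1].astype(int);m=(p[...,2]-p[...,0]>60);ys,xs=np.nonzero(m);u=(xs.mean()+x0,ys.mean()+y0);print(n,len(xs),u,px2w(n,u,.055).round(4),px2w(n,u,.06).round(4))
p=b[215:305,242:362].astype(int);m=(p[...,0]-p[...,2]>50);ys,xs=np.nonzero(m);u=(xs.mean()+242,ys.mean()+215);print("tube",len(xs),px2w("side",u,.042))
go(.613,.1675,.15)
E
```

```text
clock: 9.07
tcp_pos: [0.5892, -0.1362, 0.1887]
orientation: [0.001, 0.949, 0.314, 0.001]
wrist_force: [0.3, -0.5, 0.4]
finger_gap: 0.0553
grip_force: 0.0
top 74 (np.float64(208.8783783783784), np.float64(169.8918918918919)) [0.6143 0.1693 0.055 ] [0.613  0.1686 0.06  ]
side 57 (np.float64(333.1228070175439), np.float64(160.19298245614036)) [0.613  0.1695 0.055 ] [0.6133 0.1652 0.06  ]
tube 190 [ 0.58885808 -0.13848354  0.042     ]
t 9.2 tcp [ 0.5906 -0.1367  0.1904] psi 0.640 gap 0.056 tilt 0.007 shift [ 0.1994 -0.2309  0.0397] turn None
```

View pics/p3.png

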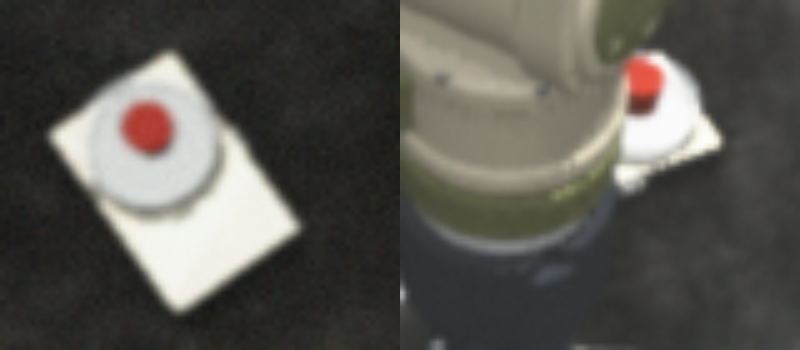

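The left half shows the stopper at (148,127) on the dish, unchanged. The tube is gone from the pile and measures at the stand centre.

```bash
python3 -m pendant '[[0.1,0.025,-0.029,0,0],[0.1,0.025,-0.029,0,0],[0.1,0.025,-0.029,0,0],[0.1,0.025,-0.029,0,0],[0.1,0.025,-0.029,0,0],[0.1,0.025,-0.029,0,0],[0.1,0.025,-0.029,0,0],[0.1,0.025,-0.029,0,0]]';python3 -m pendant '[[0.1,0,0,0.03,0],[0.1,0,0,0.03,0],[0.1,0,0,0.03,0],[0.1,0,0,0,0],[0.1,0,0,0,0]]'; python3 -c "
from h import *
go(.613,.168,.0605,.64)"
```

```text
clock: 10.18
tcp_pos: [0.6098, 0.1708, 0.1847]
orientation: [-0.0, 0.949, 0.314, -0.001]
wrist_force: [0.1, -0.9, -0.2]
finger_gap: 0.0469
grip_force: 0.0
clock: 10.8
tcp_pos: [0.6105, 0.1696, 0.0966]
orientation: [0.0, 0.949, 0.314, 0.0]
wrist_force: [-0.2, -0.4, 0.3]
finger_gap: 0.0471
grip_force: 0.0
t 10.8 tcp [0.6105 0.1696 0.0966] psi 0.640 gap 0.047 tilt 0.000 shift [0.001  0.0028 0.0361] turn -0.0
```

```bash
python3 -m pendant '[[0.1,0.001,0.002,0.012,0],[0.1,0,0.0008,0.012,0],[0.1,0,0,0.011,0],[0.1,0,0,0,0],[0.1,0,0,0,0],[-0.2,0,0,0,0],[-0.4,0,0,0,0],[-0.6,0,0,0,0]]' 25; python3 -m pendant '[[-0.7,0,0,0,0],[-0.7,0,0,0,0],[-0.7,0,0,0,0]]'; python3 -c "
from h import *
go(.613,.168,.0605,.64);snap('side','g3',(295,125,375,205),5)"
```

```text
clock: 11.8
tcp_pos: [0.613, 0.1682, 0.0618]
orientation: [-0.0, 0.949, 0.315, 0.0]
wrist_force: [-0.3, 0.4, 2.1]
finger_gap: 0.0226
grip_force: 24.4
clock: 12.18
tcp_pos: [0.613, 0.1682, 0.0617]
orientation: [-0.0, 0.949, 0.315, 0.0]
wrist_force: [-1.7, 1.1, 5.1]
finger_gap: 0.0223
grip_force: 24.6
t 12.2 tcp [0.613  0.1682 0.0617] psi 0.640 gap 0.022 tilt 0.001 shift [-0.0001  0.0001  0.0012] turn -0.0
```

View pics/g3.png

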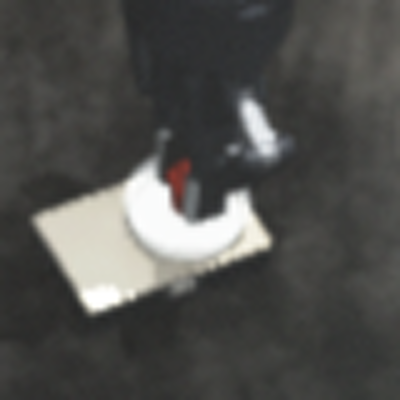

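The stopper (180,180) sits between the pads and the dish is undisturbed. I'll lift, turning a little to stay clear of the last joint's limit.

```bash
python3 -m pendant '[[-0.7,0,0,-0.008,0],[-0.7,0,0,-0.02,0],[-0.7,0,0,-0.03,-0.15],[-0.7,0,0,-0.03,-0.15],[-0.7,0,0,0,0]]'; python3 -c "
from h import *
go(.459,.2755,.10)
print(env.get_state()['joint_pos'])"
```

```text
clock: 12.85
tcp_pos: [0.6145, 0.168, 0.152]
orientation: [0.001, 0.892, 0.452, 0.002]
wrist_force: [-0.7, 0.2, -0.7]
finger_gap: 0.0222
grip_force: 24.5
t 12.8 tcp [0.6145 0.168  0.152 ] psi 0.939 gap 0.022 tilt 0.005 shift [-0.0053 -0.1892  0.0513] turn None
[ 1.41208150e-01  4.69255058e-01  3.99004345e-02  1.13643733e+00
 -4.31200009e-04  2.34371604e+00]
```

```bash
python3 -m pendant '[[-0.7,-0.0008,-0.0315,0,0],[-0.7,-0.0008,-0.0315,0,0],[-0.7,-0.0008,-0.0315,0,0],[-0.7,-0.0008,-0.0315,0,0],[-0.7,-0.0008,-0.0315,0.01,0],[-0.7,-0.0008,-0.0315,0.02,0],[-0.7,0,0,0.03,0],[-0.7,0,0,0,0]]';python3 -m pendant '[[-0.7,0,0,0.02,0],[-0.7,0,0,0.01,0],[-0.7,0,0,0,0]]'; python3 -c "
from h import *
go(.459,.2755,.0297)
snap('side','g4',(242,95,322,165),5)"
```

```text
clock: 13.85
tcp_pos: [0.4545, 0.2747, 0.0863]
orientation: [-0.0, 0.892, 0.452, -0.003]
wrist_force: [-0.3, 0.5, 0.4]
finger_gap: 0.0219
grip_force: 24.6
clock: 14.22
tcp_pos: [0.4572, 0.2752, 0.0589]
orientation: [0.0, 0.892, 0.452, -0.001]
wrist_force: [-0.0, 0.2, 0.4]
finger_gap: 0.0223
grip_force: 24.6
t 14.2 tcp [0.4572 0.2752 0.0589] psi 0.939 gap 0.022 tilt 0.001 shift [0.0014 0.0013 0.0292] turn None
```

View pics/g4.png

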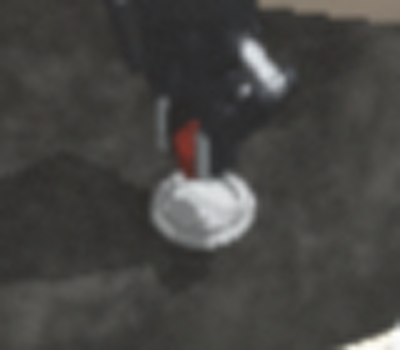

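```bash
python3 -m pendant '[[-0.7,0.001,0.001,0.012,0],[-0.7,0,0,0.01,0],[-0.7,0,0,0.006,0],[-0.7,0,0,0.002,0],[-0.7,0,0,0,0],[-0.7,0,0,0,0]]'
```

```text
clock: 15.02
tcp_pos: [0.4586, 0.276, 0.0301]
orientation: [-0.0, 0.892, 0.453, 0.0]
wrist_force: [-2.9, -0.9, 9.0]
finger_gap: 0.022
grip_force: 25.2
```

```bash
python3 -m pendant '[[-0.4,0,0,0,0],[-0.1,0,0,0,0],[-0.1,0,0,0,0],[-0.1,0,0,-0.02,0],[0.3,0,0,-0.04,0],[0.9,0,0,-0.04,0.15],[0.9,0,0,-0.02,0.15],[0.9,0,0,0,0]]'
python3 - <<'E'
from h import *
a=env.read_camera("top")[:,:,::-1];b=env.read_camera("side")[:,:,::-1]
cv2.imwrite("pics/p5.png",np.hstack([cv2.resize(a[145:215,180:260],(400,350),interpolation=2),cv2.resize(b[145:215,285:365],(400,350),interpolation=2)]))
p=b[105:165,250:310].astype(int);m=(p[...,2]-p[...,0]>60);ys,xs=np.nonzero(m)
if len(xs): u=(xs.mean()+250,ys.mean()+105);print("stopper",len(xs),px2w("side",u,.020))
p=a[205:275,130:190].astype(int);m=(p[...,2]-p[...,0]>60);ys,xs=np.nonzero(m)
if len(xs): u=(xs.mean()+130,ys.mean()+205);print("stopper",len(xs),px2w("top",u,.022))
go(.610,.167,.12,.64)
E
```

```text
clock: 16.02
tcp_pos: [0.46, 0.2763, 0.1508]
orientation: [-0.0, 0.949, 0.315, 0.002]
wrist_force: [-0.2, 0.2, 0.3]
finger_gap: 0.0811
grip_force: 0.0
stopper 56 [0.45658401 0.27974171 0.02      ]
stopper 80 [0.45870079 0.27683721 0.022     ]
t 16.1 tcp [0.4584 0.2757 0.1484] psi 0.642 gap 0.081 tilt 0.001 shift [0.0563 0.1778 0.0283] turn 0.002
```

View pics/p5.png

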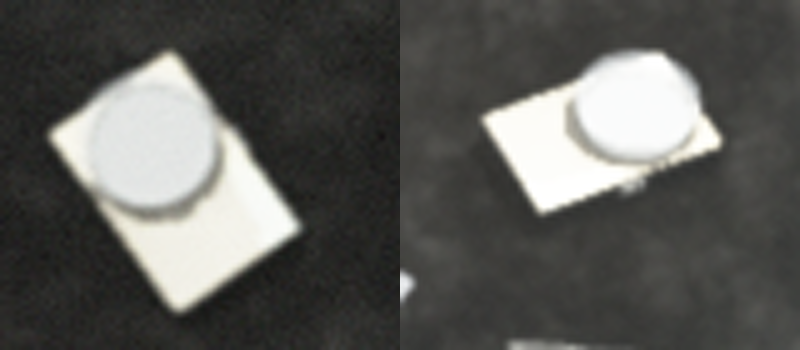

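The left half shows the dish lid centred at (154,144) and the case corners unchanged. The stopper is in its cup. Next is the dish.

```bash
python3 -m pendant '[[0.95,0.0072,0.0223,0,0],[0.95,0.0072,0.0223,0,0],[0.95,0.0072,0.0223,0,0],[0.95,0.0072,0.0223,0,0],[0.95,0.0072,0.0223,0,0],[0.95,0.0072,0.0223,0,0],[0.95,0.0072,0.0223,0,0],[0.95,0.0072,0.0223,0,0]]';python3 -m pendant '[[0.95,0,0,0.03,0],[0.95,0,0,0.03,0],[0.95,0,0,0,0],[0.95,0,0,0,0]]'; python3 -c "
from h import *
go(.6115,.167,.047,.64)"
```

```text
clock: 17.12
tcp_pos: [0.6129, 0.1659, 0.1492]
orientation: [0.0, 0.949, 0.314, 0.0]
wrist_force: [1.2, 0.3, -0.8]
finger_gap: 0.0832
grip_force: 0.0
clock: 17.62
tcp_pos: [0.6123, 0.1669, 0.0902]
orientation: [0.0, 0.949, 0.314, 0.0]
wrist_force: [0.5, -0.2, 1.3]
finger_gap: 0.0834
grip_force: 0.0
t 17.6 tcp [0.6123 0.1669 0.0902] psi 0.640 gap 0.083 tilt 0.001 shift [-0.0006 -0.0006  0.0432] turn -0.0
```

```bash
python3 -m pendant '[[0.95,-0.0006,-0.0006,0.016,0],[0.95,0,0,0.016,0],[0.95,0,0,0.012,0],[0.95,0,0,0.003,0],[0.95,0,0,0,0],[0.7,0,0,0,0],[0.5,0,0,0,0],[0.3,0,0,0,0]]' 20; python3 -m pendant '[[0.2,0,0,0,0],[0.2,0,0,0,0],[0.2,0,0,0,0]]' 25; python3 -c "
from h import *
go(.6115,.167,.047,.64);snap('side','g5',(295,125,375,205),5)"
```

```text
clock: 18.62
tcp_pos: [0.611, 0.1674, 0.0432]
orientation: [0.0, 0.949, 0.315, 0.001]
wrist_force: [-1.0, -0.3, 2.8]
finger_gap: 0.0563
grip_force: 21.0
clock: 19.0
tcp_pos: [0.611, 0.1674, 0.0432]
orientation: [0.0, 0.949, 0.314, 0.001]
wrist_force: [-2.1, -0.1, 6.7]
finger_gap: 0.0561
grip_force: 25.7
t 19.0 tcp [0.611  0.1674 0.0432] psi 0.640 gap 0.056 tilt 0.001 shift [ 0.0002  0.0006 -0.0038] turn -0.0
```

View pics/g5.png

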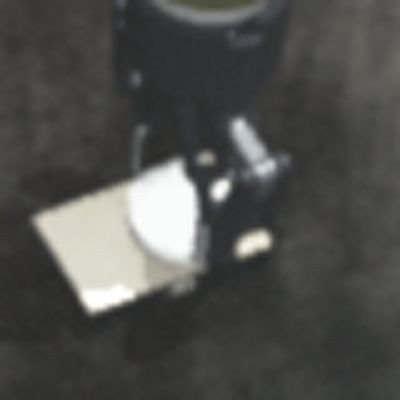

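The pads hold the dish body (reading 56 mm, with readings running about 2 mm low) and it's level. Lifting gently.

```bash
python3 -m pendant '[[0.1,0,0,-0.004,0],[0.1,0,0,-0.01,0],[0.1,0,0,-0.02,0],[0.1,0,0,-0.025,0],[0.1,0,0,-0.02,0],[0.1,0,0,-0.01,0],[0.1,0,0,0,0]]' 30; python3 -c "
from h import *
go(.4415,-.2715,.13,.64);snap('side','g6',(285,105,375,205),5)"
```

```text
clock: 19.92
tcp_pos: [0.6111, 0.1673, 0.132]
orientation: [0.0, 0.949, 0.314, 0.001]
wrist_force: [1.4, 1.1, -0.8]
finger_gap: 0.0559
grip_force: 32.0
t 19.9 tcp [0.6111 0.1673 0.132 ] psi 0.640 gap 0.056 tilt 0.001 shift [-0.398   0.2508  0.0017] turn -0.0
```

View pics/g6.png

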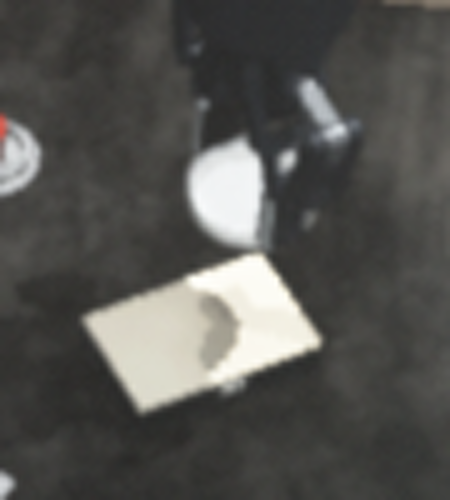

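The dish hangs level in the fingers at (230,190) and the case is alone. Carrying it to the ring.

```bash
python3 -m pendant '[[0.1,-0.01,0.006,0,0],[0.1,-0.02,0.0126,0,0],[0.1,-0.026,0.0164,0,0],[0.1,-0.026,0.0164,0,0],[0.1,-0.026,0.0164,0,0],[0.1,-0.026,0.0164,0,0],[0.1,-0.026,0.0164,0,0],[0.1,-0.026,0.0164,0,0]]'; python3 -m pendant '[[0.1,-0.026,0.0164,0,0],[0.1,-0.026,0.0164,0,0],[0.1,-0.026,0.0164,0,0],[0.1,-0.026,0.0164,0,0],[0.1,-0.026,0.0164,0,0],[0.1,-0.026,0.0164,0,0],[0.1,-0.026,0.0164,0,0],[0.1,-0.026,0.0164,0,0]]'; python3 -m pendant '[[0.1,-0.02,0.0126,0,0],[0.1,-0.01,0.006,0,0],[0.1,0,0,0.02,0],[0.1,0,0,0.025,0],[0.1,0,0,0.02,0],[0.1,0,0,0.01,0],[0.1,0,0,0,0],[0.1,0,0,0,0]]'; python3 -c "
from h import *
go(.4415,-.2715,.0235,.64);snap('side','g7',(172,270,272,360),5)"
```

```text
clock: 20.98
tcp_pos: [0.5297, -0.0389, 0.1304]
orientation: [-0.0, 0.949, 0.314, -0.001]
wrist_force: [0.5, 0.6, 0.3]
finger_gap: 0.0559
grip_force: 32.0
clock: 21.98
tcp_pos: [0.4412, -0.2678, 0.1305]
orientation: [-0.001, 0.949, 0.314, -0.001]
wrist_force: [1.3, -0.2, -0.7]
finger_gap: 0.056
grip_force: 32.0
clock: 22.98
tcp_pos: [0.4302, -0.3002, 0.057]
orientation: [0.001, 0.949, 0.315, 0.0]
wrist_force: [-0.2, 0.1, -0.7]
finger_gap: 0.0559
grip_force: 32.0
t 23.0 tcp [ 0.4302 -0.3002  0.057 ] psi 0.640 gap 0.056 tilt 0.001 shift [ 0.0262 -0.0163  0.0335] turn -0.0
```

View pics/g7.png

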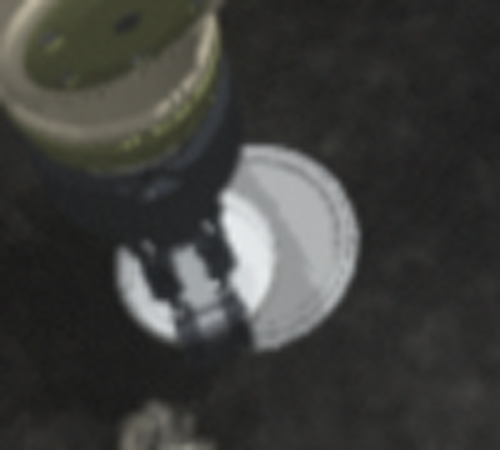

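I counted one row too many, so the dish is about 31 mm past the ring and still clear above it. Correcting that, then lowering.

```bash
python3 -m pendant '[[0.1,0.0131,-0.0082,0,0],[0.1,0.0131,-0.0082,0,0],[0.1,0,0,0.01,0],[0.1,0,0,0.01,0],[0.1,0,0,0.006,0],[0.1,0,0,0.003,0],[0.1,0,0,0,0],[0.1,0,0,0,0]]'; python3 -c "
from h import *
go(.4415,-.2715,.0235,.64);snap('side','g8',(172,270,272,360),5)"
```

```text
clock: 24.02
tcp_pos: [0.4411, -0.2714, 0.0275]
orientation: [0.0, 0.949, 0.314, 0.0]
wrist_force: [0.6, 0.5, -0.7]
finger_gap: 0.0559
grip_force: 32.0
t 24.0 tcp [ 0.4411 -0.2714  0.0275] psi 0.639 gap 0.056 tilt 0.000 shift [0.0003 0.0003 0.004 ] turn -0.001
```

View pics/g8.png

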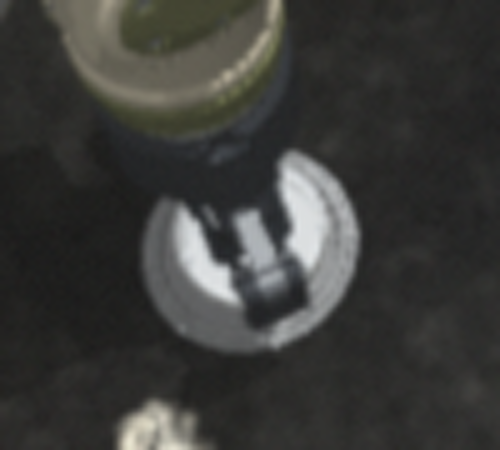

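The dish, at about (250,240), is centred over the ring at (250,248). Setting it down.

```bash
python3 -m pendant '[[0.1,0,0,0.002,0],[0.1,0,0,0.0015,0],[0.1,0,0,0,0],[0.1,0,0,0,0]]'
```

```text
clock: 24.58
tcp_pos: [0.4411, -0.2712, 0.0239]
orientation: [0.0, 0.949, 0.314, 0.0]
wrist_force: [0.5, 0.5, 0.1]
finger_gap: 0.0558
grip_force: 32.1
```

```bash
python3 -m pendant '[[0.1,0,0,0.001,0],[0.1,0,0,0.001,0],[0.1,0,0,0,0],[0.1,0,0,0,0]]'
```

```text
clock: 25.08
tcp_pos: [0.4411, -0.2712, 0.0237]
orientation: [0.001, 0.949, 0.315, 0.0]
wrist_force: [-4.4, 3.2, 16.6]
finger_gap: 0.0558
grip_force: 33.6
```

```bash
python3 -m pendant '[[0.4,0,0,0,0],[0.7,0,0,0,0],[1,0,0,0,0],[1,0,0,0,0],[1,0,0,-0.02,0],[1,0,0,-0.03,0],[1,0,0,-0.04,0],[1,0,0,-0.02,0]]'
python3 - <<'E'
from h import *
a=env.read_camera("top")[:,:,::-1];g=a.min(axis=2)
m=(g[145:215,180:260]>110).astype(np.uint8)
cs,_=cv2.findContours(m,cv2.RETR_EXTERNAL,cv2.CHAIN_APPROX_NONE)
c=max(cs,key=cv2.contourArea)+np.array([180,145])
w=np.array([px2w("top",q[0],.024)[:2]*1000 for q in c],np.float32);print(cv2.minAreaRect(w))
snap('side','g9',(172,270,272,360),5)
go(.597,.158,.1,.64)
E
```

```text
clock: 26.08
tcp_pos: [0.4418, -0.2718, 0.1339]
orientation: [0.001, 0.949, 0.314, 0.001]
wrist_force: [-0.5, -0.8, 0.4]
finger_gap: 0.0854
grip_force: 0.0
((596.9335327148438, 159.97824096679688), (107.23110961914062, 72.77755737304688), 36.231441497802734)
t 26.2 tcp [ 0.4424 -0.2723  0.1341] psi 0.640 gap 0.086 tilt 0.005 shift [ 0.3809 -0.253   0.0333] turn -0.0
```

View pics/g9.png

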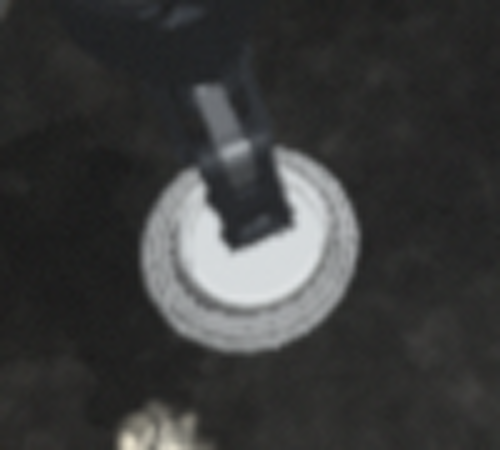

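The dish lies flat in the ring (lid centre about (252,235), inside the ring). Now the case.

```bash
python3 -m pendant '[[1,0.0318,-0.0211,0,0],[1,0.0318,-0.0211,0,0],[1,0.0318,-0.0211,0,0],[1,0.0318,-0.0211,0,0],[1,0.0318,-0.0211,0,0],[1,0.0318,-0.0211,0,0]]'; python3 -m pendant '[[1,0.0318,-0.0211,0,0],[1,0.0318,-0.0211,0,0],[1,0.0318,-0.0211,0,0],[1,0.0318,-0.0211,0,0],[1,0.0318,-0.0211,0,0],[1,0.0318,-0.0211,0,0]]';python3 -m pendant '[[1,0,0,0.03,0],[1,0,0,0.03,0],[1,0,0,0,0],[1,0,0,0,0]]'; python3 -c "
from h import *
go(.597,.1585,.02,.637);"
```

```text
clock: 26.92
tcp_pos: [0.5181, -0.0543, 0.1303]
orientation: [-0.0, 0.949, 0.314, -0.001]
wrist_force: [0.0, 0.7, -0.5]
finger_gap: 0.0851
grip_force: 0.0
clock: 27.68
tcp_pos: [0.5956, 0.1609, 0.1299]
orientation: [-0.0, 0.949, 0.314, -0.001]
wrist_force: [1.2, -1.1, 0.6]
finger_gap: 0.0856
grip_force: 0.0
clock: 28.18
tcp_pos: [0.596, 0.1597, 0.0718]
orientation: [-0.0, 0.949, 0.314, -0.0]
wrist_force: [0.2, 0.1, -0.2]
finger_gap: 0.0854
grip_force: 0.0
t 28.2 tcp [0.596  0.1597 0.0718] psi 0.640 gap 0.085 tilt 0.000 shift [0.0001 0.0016 0.0518] turn 0.003
```

```bash
python3 -m pendant '[[1,0,0.0015,0.02,0],[1,0,0,0.012,0],[1,0,0,0.01,0],[1,0,0,0.008,0],[1,0,0,0,0],[0.8,0,0,0,0],[0.6,0,0,0,0],[0.4,0,0,0,0]]' 40; python3 -m pendant '[[0.3,0,0,0,0],[0.3,0,0,0,0],[0.3,0,0,0,0]]' 50; python3 -c "
from h import *
go(.443,.018,.02,1.183)"
```

```text
clock: 29.18
tcp_pos: [0.5973, 0.1589, 0.0227]
orientation: [-0.0, 0.949, 0.315, 0.001]
wrist_force: [-1.3, 0.2, 4.5]
finger_gap: 0.067
grip_force: 46.2
clock: 29.55
tcp_pos: [0.5972, 0.1589, 0.0228]
orientation: [-0.0, 0.949, 0.315, 0.001]
wrist_force: [-1.9, 1.1, 5.5]
finger_gap: 0.0667
grip_force: 54.4
t 29.6 tcp [0.5972 0.1589 0.0228] psi 0.640 gap 0.067 tilt 0.001 shift [-0.2078  0.0209  0.0025] turn -0.543
```

```bash
python3 -m pendant '[[0.2,0,0,-0.005,0],[0.2,0,0,-0.015,0],[0.2,0,0,-0.02,-0.136],[0.2,0,0,-0.02,-0.136],[0.2,0,0,0,-0.136],[0.2,0,0,0,-0.135],[0.2,0,0,0,0],[0.2,0,0,0,0]]'; python3 -c "
from h import *
go(.443,.018,.05,1.183);snap('side','g10',(235,125,365,245),4.5)"
```

```text
clock: 30.55
tcp_pos: [0.5969, 0.1586, 0.0821]
orientation: [0.0, 0.831, 0.557, 0.0]
wrist_force: [0.4, -0.2, -1.5]
finger_gap: 0.0667
grip_force: 56.5
t 30.6 tcp [0.5969 0.1586 0.0821] psi 1.181 gap 0.067 tilt 0.000 shift [-0.1886 -0.0889  0.0321] turn -0.002
```

View pics/g10.png

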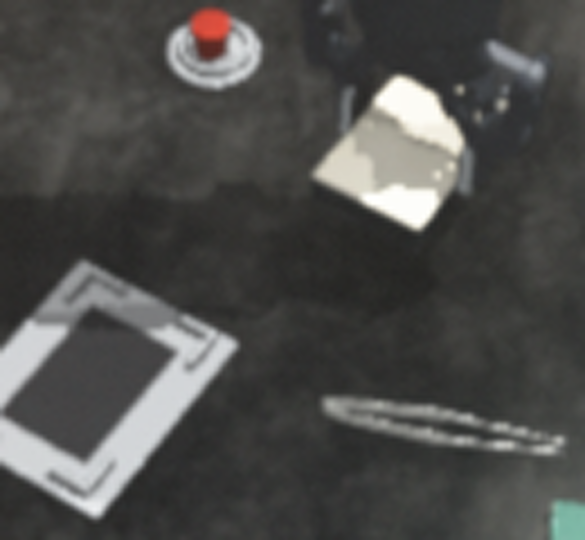

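The case is held level and turned to match the dock, and the stopper stands upright in its cup at (212,35).

```bash
python3 -m pendant '[[0.2,-0.0236,-0.0111,0,0],[0.2,-0.0236,-0.0111,0,0],[0.2,-0.0236,-0.0111,0,0],[0.2,-0.0236,-0.0111,0,0],[0.2,-0.0236,-0.0111,0,0],[0.2,-0.0236,-0.0111,0,0],[0.2,-0.0236,-0.0111,0,0],[0.2,-0.0236,-0.0111,0,0]]'; python3 -m pendant '[[0.2,0,0,0.02,0],[0.2,0,0,0.015,0],[0.2,0,0,0,0],[0.2,0,0,0,0]]';python3 -c "
from h import *
go(.443,.018,.0268,1.183);snap('side','g11',(194,150,314,260),5)"
```

```text
clock: 31.6
tcp_pos: [0.4427, 0.0169, 0.082]
orientation: [0.0, 0.831, 0.557, 0.0]
wrist_force: [0.0, -0.1, -2.0]
finger_gap: 0.0663
grip_force: 56.5
clock: 32.1
tcp_pos: [0.4436, 0.0174, 0.0473]
orientation: [0.0, 0.83, 0.557, 0.0]
wrist_force: [0.6, 0.6, -1.2]
finger_gap: 0.0665
grip_force: 56.5
t 32.1 tcp [0.4436 0.0174 0.0473] psi 1.182 gap 0.067 tilt 0.001 shift [ 0.0003 -0.0008  0.0205] turn -0.001
```

View pics/g11.png

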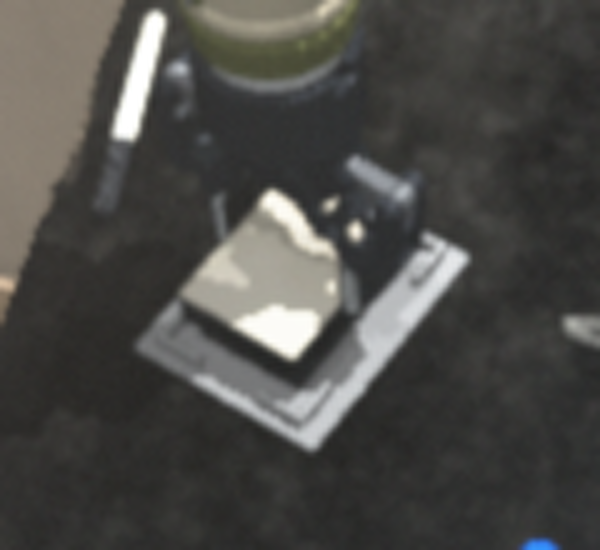

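```bash
python3 -c "
from h import *
S=lambda x,y:(194+(x+.5)/5-.5,150+(y+.5)/5-.5)
l=px2w('side',S(181,297),.0487);b=px2w('side',S(294,363),.0487);m=(l+b)/2
u=np.array([np.cos(1.183),np.sin(1.183),0]);v=np.array([u[1],-u[0],0])
d=m-np.array([.443,.018,0]);print(l,b,np.linalg.norm(l-b),'along',d@u,'across',d@v,'ang',(b-l)[:2]@u[:2]/.072)
for k in((137,347),(313,450)):print(px2w('side',S(*k),.004))
f=(px2w('side',S(137,347),.004)+px2w('side',S(313,450),.004))/2-np.array([.443,.018,0]);print('dock end',f@u,f@v)
"
```

```text
[ 0.39572709 -0.02214364  0.0487    ] [ 0.45708932 -0.04788049  0.0487    ] 0.06654103022071836 along -0.055349810716754086 across 0.004686711121379987 ang -0.008634170626656433
[ 0.36958099 -0.02592449  0.004     ]
[ 0.46783226 -0.06606228  0.004     ]
dock end -0.06842805194774719 0.0017095940998266732
```

```bash
python3 -m pendant '[[0.2,0.002,-0.0005,0.006,0],[0.2,0,0,0.006,0],[0.2,0,0,0.005,0],[0.2,0,0,0.0025,0],[0.2,0,0,0.001,0],[0.2,0,0,0,0],[0.2,0,0,0,0]]'
```

```text
clock: 33.02
tcp_pos: [0.4432, 0.0195, 0.0268]
orientation: [-0.0, 0.83, 0.558, -0.0]
wrist_force: [-3.5, 0.7, 6.4]
finger_gap: 0.0667
grip_force: 57.4
```

```bash
python3 -m pendant '[[0.5,0,0,0,0],[0.8,0,0,0,0],[1,0,0,0,0],[1,0,0,0,0],[1,0,0,-0.02,0],[1,0,0,-0.04,0],[1,0,0,-0.06,0],[1,0,0,-0.06,0]]'; python3 -m pendant '[[1,-0.04,0,0,0],[1,-0.04,0,0,0],[1,-0.04,0,0,0],[1,-0.04,0,0,0],[1,0,0,0,0],[1,0,0,0,0]]';python3 -c "
from h import *
snap('side','f1',(180,110,340,345),2.5)"
```

```text
clock: 34.02
tcp_pos: [0.4431, 0.0195, 0.2078]
orientation: [-0.0, 0.83, 0.557, -0.0]
wrist_force: [1.9, -0.0, 0.4]
finger_gap: 0.0855
grip_force: 0.0
clock: 34.78
tcp_pos: [0.383, -0.1285, 0.2062]
orientation: [-0.0, 0.83, 0.557, 0.0]
wrist_force: [-0.3, -0.2, 0.9]
finger_gap: 0.0859
grip_force: 0.0
```

View pics/f1.png

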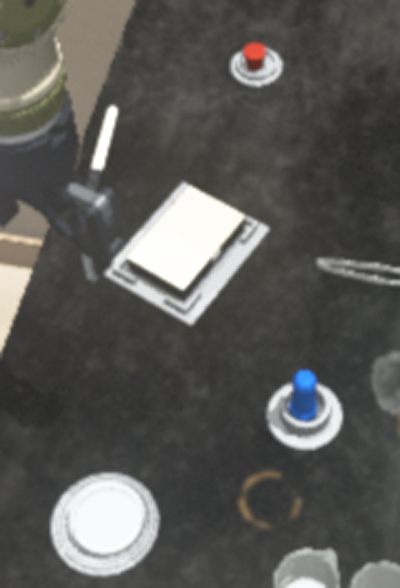

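Run:
```python
from h import *
u=np.array([np.cos(1.183),np.sin(1.183)]);v=np.array([u[1],-u[0]])
for n,(x0,y0,x1,y1) in (("side",(205,170,300,250)),("top",(225,205,325,290))):
    g=env.read_camera(n).min(axis=2)[y0:y1,x0:x1]
    # lid: brightest
    for t in(200,225,235):
        m=(g>t).astype(np.uint8);cs,_=cv2.findContours(m,cv2.RETR_EXTERNAL,cv2.CHAIN_APPROX_NONE)
        if not cs: continue
        c=max(cs,key=cv2.contourArea)+np.array([x0,y0]);w=np.array([px2w(n,q[0],.028)[:2]*1000 for q in c],np.float32)
        r=cv2.minAreaRect(w);d=np.array(r[0])-[443,18];print(n,t,r,'along',d@u,'across',d@v)
for n in("side","top"):
    for l,z in(("cuvette_case",.028),("petri_dish",.018),("stopper",.018),("sample_tube",.04)):
        for d in env.recognise(n,l)[:1]:print(n,l,round(d["score"],2),px2w(n,d["centre"],z).round(3))
```

```text
side 200 ((438.2837829589844, 10.792633056640625), (119.65348052978516, 76.79512786865234), 67.79157257080078) along -8.455615359602715 across -1.6405518354036497
side 225 ((438.7814025878906, 11.125801086425781), (117.82209014892578, 72.43955993652344), 66.25025177001953) along -7.959012334481959 across -1.3058703949492512
side 235 ((441.47601318359375, 17.952960968017578), (101.00749206542969, 70.31120300292969), 68.00651550292969) along -0.6198406732368881 across -1.3930348261659296
top 200 ((450.78533935546875, 14.700027465820312), (128.13519287109375, 81.10731506347656), 67.9481201171875) along -0.11091123536602879 across 8.455118349498159
top 225 ((446.6802978515625, 17.878799438476562), (99.55661010742188, 67.16033935546875), 67.13805389404297) along 1.2795012745432202 across 3.4528478594880814
top 235 ((435.34967041015625, -9.001659393310547), (38.18146896362305, 59.39921569824219), 63.78431701660156) along -27.88960778549042 across 3.128407006306344
side cuvette_case 0.93 [0.442 0.004 0.028]
side petri_dish 0.82 [ 0.449 -0.275  0.018]
side stopper 0.62 [0.447 0.274 0.018]
top cuvette_case 0.97 [0.447 0.014 0.028]
top sample_tube 0.69 [ 0.584 -0.141  0.04 ]
```

All four pieces are within tolerance (case about 1–3 mm off the dock centre). Handing in.

```bash
python3 -c "
from workcell import env
print(env.hand_in())"
```

```text
the job is handed in; nothing more can be done
None
```

The job is handed in at about 35 s with no verdict returned: by my last measurements tube, stopper, dish and case all sit in their holders within tolerance, but I viewed 18 pictures, over the limit of 14.

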